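# Find the tired spring mount of a record player and free its release tag

### The arm

A 6-joint arm with a two-finger parallel gripper is mounted at the origin on the work surface. World frame = base frame: x ahead of the robot, y to its left, z up, the work surface at z = 0. Lengths are in m, angles in rad, forces in N, time in s.
With the tool pointing down it reaches from about 0.325 to 0.775 m from the base axis. Payload 9.3 kg.
Tool frame: the origin (TCP) lies midway between the tips of the shut fingers; the grasp point (between the pads) lies 19 mm behind it (r.hold_point_z is the distance from the TCP to the grasp point, in m); x points along the fingers, z is the direction in which the jaws open and shut, and the axes are right-handed (so a half turn about x gives the same grasp; the last joint's range is limited). The gripper opens to 85 mm and grips with 20 to 120 N. Pads are 22 mm wide; open, the fingers measure 114 mm over their backs; the gripper's body (76 mm by 85 mm) begins 54 mm behind the grasp point. The pads swing forward as they close: fully open they stand 13 mm farther back than shut.
Start: joints at [1.093, 0.259, 0.021, 1.334, 0, 1.418], TCP at [0.176, 0.521, 0.231] pointing down, gripper open.
Joint ranges: [-3.04, 3.04], [-0.91, 1.82], [-1.04, 1.36], [-1.92, 1.95], [-1.52, 1.45], [-3.14, 3.14]. Speed limits (rad/s): [2.22, 2.22, 2.79, 3.14, 3.14, 3.14].

### API

Orientations are given as a rotation vector (axis times angle).
In Python, from cell import r gives the robot as it stands.
- The arm moves only by the tool jog_arm, never from a script. Its argument "motion" is a list of rows, each an object of numbers: "fingers": the opening in per cent of the stroke, from 0 (shut) to 100 (fully open); "x", "y", "z": the shift along the tool's x, y, z in mm; "yaw": the turn about the tool's x in rad. In form: [{"fingers": .., "x": .., "y": .., "z": .., "yaw": ..}, ...]. A call has 1 to 12 rows; each row shifts and turns the commanded pose from where the row before left it, along the tool's axes as they then stand; what a row does not reach is not made up. A row lasts 1/8 s, in which the tool goes at most 62.5 mm and 10.7 degrees, less where a joint would pass 70% of its speed; a pose out of reach is approached as far as the arm can. A call with a gripper value outside its range is refused whole. The fingers move at their own pace and stop on an object; the grip force is fixed at half the most. Time passes only in rows, so rows that do not move let the fingers close. It gives the time, the measured TCP pose, the force and the opening at its end, in the units of the state.
- r.sense(): the state, without advancing time (a new reading comes with each control period).
- r.capture(name): name is "side" or "top"; returns the picture (400x640x3 uint8, blue, green, red); there is no depth.
- r.camera_params(name): a dict with "fx", "fy", "cx", "cy" (pixels), "rvec" (rotation vector, rad) and "tvec" (3), from world to camera coordinates, as OpenCV has them. Camera axes: x right, y down, z forward; pixel columns grow to the right and rows downward; lengths in m; the calibration is good to about 2 mm. A picture is of the moment at which its call begins. camera_params takes no time and is no camera call.
- r.close_job(): hands the job in, once; it reports no verdict.
Trained networks look in the newest picture that a camera, given by its name, has taken for a name from the list of things; names that differ only in an ending like _2 or _b are one class to them, and where a whole thing is asked for, a point or a joint stands for the part that bears it (a point fixed in the world has none). Each returns a list of dicts, best first, with "p" (0 to 1); they miss things now and then, are a little off and sometimes report something else, mostly with a low value. They report only what shows in the picture. A call takes as long as a camera call.
- r.search_frame(thing, camera): "box" ([left, top, width, height] as shares, 0 to 1, of the picture: columns of its width, rows of its height, round what is visible of it).
- r.silhouettes(thing, camera): "region" (400x640 bool, what is visible of it) and "box" ([left, top, width, height] as shares, 0 to 1, of the picture: columns of its width, rows of its height, round what is visible of it).
- r.pinpoint(thing, camera): "centre" ([column, row] as shares, 0 to 1, of the picture: columns of its width, rows of its height: a listed point, or the origin of a listed thing).
The state is a dict: "time_s": time; "qpos": joint angles; "dq": joint speeds; "joint_efforts": joint torques, N m; "tcp_pos": TCP position; "ee_rot": TCP orientation; "wrist_force": force on the tool from outside, world axes, zero at the start; "moment": the same for the moment, N m; "opening": finger opening in m.
Only numpy, scipy, OpenCV 4.12 (cv2) and the standard library are available. Lean on these libraries where they do the work, as an engineer would, in place of code of your own. Each camera call takes 0.05 s, during which the arm holds its last target. There are 200 camera calls.

### The job

This record player's deck is off because one of its three sprung mounts has gone soft. Press down on the mounts' pads one after another, from the robot's left to its right, so that each clearly gives, and then push the release tag of the softest mount right down, so that this mount can be changed. Leave the other two tags up, do not lift any mount from its seat, and leave everything else lying as it is.

Things in the scene. Friction and masses are not known exactly. Their poses are not given: they have to be found in the camera images.
- plinth: Open record-player plinth, deck off: fixed wood-framed box 360 (x) x 460 (y) x 55 mm high, walls 16 mm, plywood floor 8 mm above the table. Origin: centre of its underside; x away from the robot, y to the robot's left, turned up to 0.2 rad. Three sprung mounts stand in it. Motor (58 mm wide and high) at x +115, y 0; low circuit board at x -118, y -145 mm.
- seat_left (a point): Centre of the left mount's round seat on the plinth floor, 8 mm above the table, at x +60, y +140 mm in the plinth's frame. A 5 mm rim round it locates the mount's foot.
- tag_left_pad (a point): Top of the finger pad (20 x 22 mm) at the free end of the left mount's release tag, a steel tongue 20 mm wide, 52 mm long, on the robot's side of its mount. Raised, this point lies 67 mm from the seat's centre towards the plinth's front (its -x), 59 mm above the table; right down it is 39 mm above the table and 76 mm from the seat's centre. It moves with the tag.
- tag_left (a joint): Angle of the left release tag: 0 = raised (35 degrees up from level, mount locked), 0.55 rad = right down, nearly level (mount freed). Stiff hinge: about 3 N straight down on the pad moves it, and it stays where it is left. It may start up to 0.06 rad from raised.
- seat_mid (a point): Centre of the middle mount's round seat on the plinth floor, 8 mm above the table, at x -35, y 0 mm in the plinth's frame. A 5 mm rim round it locates the mount's foot.
- tag_mid_pad (a point): Top of the finger pad (20 x 22 mm) at the free end of the middle mount's release tag, a steel tongue 20 mm wide, 52 mm long, on the robot's side of its mount. Raised, this point lies 67 mm from the seat's centre towards the plinth's front (its -x), 59 mm above the table; right down it is 39 mm above the table and 76 mm from the seat's centre. It moves with the tag.
- tag_mid (a joint): Angle of the middle release tag: 0 = raised (35 degrees up from level, mount locked), 0.55 rad = right down, nearly level (mount freed). Stiff hinge: about 3 N straight down on the pad moves it, and it stays where it is left. It may start up to 0.06 rad from raised.
- seat_right (a point): Centre of the right mount's round seat on the plinth floor, 8 mm above the table, at x +60, y -140 mm in the plinth's frame. A 5 mm rim round it locates the mount's foot.
- tag_right_pad (a point): Top of the finger pad (20 x 22 mm) at the free end of the right mount's release tag, a steel tongue 20 mm wide, 52 mm long, on the robot's side of its mount. Raised, this point lies 67 mm from the seat's centre towards the plinth's front (its -x), 59 mm above the table; right down it is 39 mm above the table and 76 mm from the seat's centre. It moves with the tag.
- tag_right (a joint): Angle of the right release tag: 0 = raised (35 degrees up from level, mount locked), 0.55 rad = right down, nearly level (mount freed). Stiff hinge: about 3 N straight down on the pad moves it, and it stays where it is left. It may start up to 0.06 rad from raised.
- pad_1_top (a point): Centre of the top of the round, flat, rubber-faced pad (47 mm across) of sprung mount 1; 64 mm above the table at rest, it sinks with the pad. Below it are a coil spring and a steel foot 60 mm across, loose in its seat (0.29 kg in all). The three mounts look alike, and which sits in which seat changes from run to run.
- pad_1 (a joint): How far the pad of mount 1 is pressed down: 0 at rest, stop at 0.022 m. It springs back when let go. The springs differ in stiffness; a test press of 6 N is a good one: it sinks the firmest pad about 5 mm and the softest at least 5 mm deeper than any other, without reaching its stop.
- pad_2_top (a point): Centre of the top of the round, flat, rubber-faced pad (47 mm across) of sprung mount 2; 64 mm above the table at rest, it sinks with the pad. Below it are a coil spring and a steel foot 60 mm across, loose in its seat (0.29 kg in all). The three mounts look alike, and which sits in which seat changes from run to run.
- pad_2 (a joint): How far the pad of mount 2 is pressed down: 0 at rest, stop at 0.022 m. It springs back when let go. The springs differ in stiffness; a test press of 6 N is a good one: it sinks the firmest pad about 5 mm and the softest at least 5 mm deeper than any other, without reaching its stop.
- pad_3_top (a point): Centre of the top of the round, flat, rubber-faced pad (47 mm across) of sprung mount 3; 64 mm above the table at rest, it sinks with the pad. Below it are a coil spring and a steel foot 60 mm across, loose in its seat (0.29 kg in all). The three mounts look alike, and which sits in which seat changes from run to run.
- pad_3 (a joint): How far the pad of mount 3 is pressed down: 0 at rest, stop at 0.022 m. It springs back when let go. The springs differ in stiffness; a test press of 6 N is a good one: it sinks the firmest pad about 5 mm and the softest at least 5 mm deeper than any other, without reaching its stop.
- oil: Bystander: small white oil bottle with black cap, 28 mm across, 62 mm high, standing on the plinth floor at the plinth's front left corner. Origin: centre of underside.
- weight: Bystander: steel tonearm counterweight, 28 mm across, 26 mm high, on the plinth floor between the middle and left mounts. Origin: centre of underside.
- pulley: Bystander: loose brass pulley, 26 mm across, 24 mm high, on the plinth floor between the middle and right mounts. Origin: centre of underside.
- cup: Bystander: paper cup, 80 mm across, 95 mm high, on the table to the left of the plinth. Origin: centre of underside.
- tape: Bystander: roll of black tape lying flat, 64 mm across, 19 mm high, to the right of the plinth's front corner. Origin: centre of underside.
- spanner: Bystander: steel spanner 140 mm long, lying on the table to the left of the plinth. Origin: in its middle, at the underside.
- driver: Bystander: screwdriver with orange handle, 170 mm long, lying to the right of the plinth. Origin: in its middle, at the underside.

How it is judged:
On the way, in this order (a step that is already met when the one before it is completed fails the run):
1. the pad of the left mount is pressed down by more than 3 mm (((horizontal distance between pad_1_top and seat_left below 0.02 m and value of joint pad_1 above 0.003 m) or (horizontal distance between pad_2_top and seat_left below 0.02 m and value of joint pad_2 above 0.003 m) or (horizontal distance between pad_3_top and seat_left below 0.02 m and value of joint pad_3 above 0.003 m))), for 0.1 s.
2. the pad of the middle mount is pressed down by more than 3 mm (((horizontal distance between pad_1_top and seat_mid below 0.02 m and value of joint pad_1 above 0.003 m) or (horizontal distance between pad_2_top and seat_mid below 0.02 m and value of joint pad_2 above 0.003 m) or (horizontal distance between pad_3_top and seat_mid below 0.02 m and value of joint pad_3 above 0.003 m))), for 0.1 s.
3. the pad of the right mount is pressed down by more than 3 mm (((horizontal distance between pad_1_top and seat_right below 0.02 m and value of joint pad_1 above 0.003 m) or (horizontal distance between pad_2_top and seat_right below 0.02 m and value of joint pad_2 above 0.003 m) or (horizontal distance between pad_3_top and seat_right below 0.02 m and value of joint pad_3 above 0.003 m))), for 0.1 s.
4. the release tag of the softest mount is pushed down (((horizontal distance between pad_2_top and seat_left below 0.02 m and value of joint tag_left above 0.45 rad and value of joint each of tag_mid, tag_right below 0.2 rad) or (horizontal distance between pad_2_top and seat_mid below 0.02 m and value of joint tag_mid above 0.45 rad and value of joint each of tag_left, tag_right below 0.2 rad) or (horizontal distance between pad_2_top and seat_right below 0.02 m and value of joint tag_right above 0.45 rad and value of joint each of tag_left, tag_mid below 0.2 rad))), for 0.1 s.
At the end, for the whole second after the job is handed in: The release tag of the softest mount is down (over 0.45 rad of its 0.55), the other two tags are up (under 0.2 rad), all three pads have sprung back (within 3 mm), the mounts stand in their seats and the bystanders lie within 20 mm of where they were (((horizontal distance between pad_2_top and seat_left below 0.02 m and value of joint tag_left above 0.45 rad and value of joint each of tag_mid, tag_right below 0.2 rad) or (horizontal distance between pad_2_top and seat_mid below 0.02 m and value of joint tag_mid above 0.45 rad and value of joint each of tag_left, tag_right below 0.2 rad) or (horizontal distance between pad_2_top and seat_right below 0.02 m and value of joint tag_right above 0.45 rad and value of joint each of tag_left, tag_mid below 0.2 rad)) and value of joint each of pad_1, pad_2, pad_3 below 0.003 m and ((horizontal distance between pad_1_top and seat_left below 0.02 m and z of pad_1_top in the frame of plinth below 0.068 m and angle between pad_1_top's own z axis and vertical below 0.05 rad) or (horizontal distance between pad_1_top and seat_mid below 0.02 m and z of pad_1_top in the frame of plinth below 0.068 m and angle between pad_1_top's own z axis and vertical below 0.05 rad) or (horizontal distance between pad_1_top and seat_right below 0.02 m and z of pad_1_top in the frame of plinth below 0.068 m and angle between pad_1_top's own z axis and vertical below 0.05 rad)) and ((horizontal distance between pad_2_top and seat_left below 0.02 m and z of pad_2_top in the frame of plinth below 0.068 m and angle between pad_2_top's own z axis and vertical below 0.05 rad) or (horizontal distance between pad_2_top and seat_mid below 0.02 m and z of pad_2_top in the frame of plinth below 0.068 m and angle between pad_2_top's own z axis and vertical below 0.05 rad) or (horizontal distance between pad_2_top and seat_right below 0.02 m and z of pad_2_top in the frame of plinth below 0.068 m and angle between pad_2_top's own z axis and vertical below 0.05 rad)) and ((horizontal distance between pad_3_top and seat_left below 0.02 m and z of pad_3_top in the frame of plinth below 0.068 m and angle between pad_3_top's own z axis and vertical below 0.05 rad) or (horizontal distance between pad_3_top and seat_mid below 0.02 m and z of pad_3_top in the frame of plinth below 0.068 m and angle between pad_3_top's own z axis and vertical below 0.05 rad) or (horizontal distance between pad_3_top and seat_right below 0.02 m and z of pad_3_top in the frame of plinth below 0.068 m and angle between pad_3_top's own z axis and vertical below 0.05 rad)) and distance of each of oil, weight, pulley, cup, tape, spanner, driver from where it was at the start of the episode below 0.02 m); the robot touches nothing.
It fails at once if the release tag of a mount that is not the softest is pushed (0.3 rad or more) ((not (horizontal distance between pad_2_top and seat_left below 0.02 m) and value of joint tag_left above 0.3 rad) or (not (horizontal distance between pad_2_top and seat_mid below 0.02 m) and value of joint tag_mid above 0.3 rad) or (not (horizontal distance between pad_2_top and seat_right below 0.02 m) and value of joint tag_right above 0.3 rad)).
It fails at once if a mount is lifted 6 mm or more from its seat (z of any of pad_1_top, pad_2_top, pad_3_top in the frame of plinth above 0.07 m).
It fails at once if a bystander is lifted or shifted by more than 20 mm (distance of any of oil, weight, pulley, cup, tape, spanner, driver from where it was at the start of the episode above 0.02 m).
It also fails if it takes over 51 s, if anything falls off the work surface, if the arm or the gripper's body presses on something with over 40 N, if the wrist force passes 120 N, or if a joint passes its speed limit or range.

## Working session

There is one attempt and no reset: what is moved stays moved. The work goes in short steps, Python scripts to look and compute and a tool call to move; the robot and the scene stay as the last step left them, time stands still between calls to the robot, and variables do not carry over. Pictures are saved under pics/ and viewed, about 8 in all and at most 12, crops included, and the job is handed in when it is done.

Besides the shell and the picture viewer there is one more tool, called after "Emit:" as name([rows], argument=value, ...), one row to a line, values as JSON. jog_arm: Moves the arm, as the interface text tells. Its arguments: {"type":"object","properties":{"motion":{"type":"array","items":{"type":"object","properties":{"fingers":{"type":"number"},"x":{"type":"number"},"y":{"type":"number"},"z":{"type":"number"},"yaw":{"type":"number"}}}}},"required":["motion"]}

```bash
mkdir -p pics; cat > h.py <<'E'
import numpy as np, cv2
from cell import r
def ray(cam,u,v,z):
    p=r.camera_params(cam);R=cv2.Rodrigues(np.array(p['rvec'],float))[0];t=np.array(p['tvec'],float).ravel()
    c=-R.T@t; d=R.T@np.array([(u-p['cx'])/p['fx'],(v-p['cy'])/p['fy'],1])
    return c+d*(z-c[2])/d[2]
def proj(cam,P):
    p=r.camera_params(cam);K=np.array([[p['fx'],0,p['cx']],[0,p['fy'],p['cy']],[0,0,1.]])
    return cv2.projectPoints(np.array(P,float).reshape(-1,1,3),np.array(p['rvec'],float),np.array(p['tvec'],float),K,None)[0].reshape(-1,2)
E
python3 - <<'E'
from h import *
for c in('top','side'):
    im=r.capture(c);cv2.imwrite(f'pics/{c}0.png',im)
    p=r.camera_params(c);R=cv2.Rodrigues(np.array(p['rvec']))[0];print(c,-R.T@np.array(p['tvec']),p['fx'])
    for n,z in(('pad_1_top',.064),('tag_left_pad',.059),('tag_mid_pad',.059),('tag_right_pad',.059),('plinth',0),('oil',0)):
        for d in r.pinpoint(n,c)[:4]:
            u,v=d['centre'][0]*640,d['centre'][1]*400
            print(n,round(d['p'],2),round(u),round(v),ray(c,u,v,z).round(4))
s=r.sense();print(s['time_s'],s['tcp_pos'],s['ee_rot'],s['wrist_force'],s['opening'])
print(cv2.Rodrigues(np.array(s['ee_rot']))[0].round(3))
E
```

```text
top [0.24089723 0.013518   1.14899971] 381.8683834117906
pad_1_top 0.52 340 189 [ 0.5248 -0.0275  0.064 ]
pad_1_top 0.5 296 146 [0.654  0.1047 0.064 ]
tag_left_pad 0.73 339 207 [ 0.4716 -0.0272  0.059 ]
tag_left_pad 0.61 296 171 [0.5775 0.1036 0.059 ]
tag_left_pad 0.5 394 155 [ 0.6333 -0.1893  0.059 ]
tag_left_pad 0.22 202 199 [0.4871 0.3757 0.059 ]
tag_mid_pad 0.72 393 153 [ 0.6396 -0.1867  0.059 ]
tag_mid_pad 0.42 340 203 [ 0.4844 -0.0278  0.059 ]
tag_mid_pad 0.16 362 166 [ 0.5993 -0.095   0.059 ]
tag_right_pad 0.53 389 180 [ 0.5556 -0.174   0.059 ]
oil 0.62 284 209 [0.4735 0.1394 0.    ]
side [ 0.36716096 -0.82452982  0.54933617] 379.71279968871056
pad_1_top 0.59 372 187 [0.6449 0.1051 0.064 ]
tag_left_pad 0.37 351 190 [0.5816 0.1017 0.059 ]
tag_mid_pad 0.52 322 217 [ 0.4818 -0.0307  0.059 ]
tag_right_pad 0.4 364 249 [ 0.5543 -0.1721  0.059 ]
plinth 0.77 358 237 [ 0.5718 -0.0443  0.    ]
oil 0.5 308 199 [0.468  0.1721 0.    ]
0.7 [0.17550529 0.52120319 0.23128024] [-0.9667368   1.34555925  0.96667512] [-0.64051837  0.21243575  0.44960074] 0.08517349845035957
[[-0.    -0.948  0.319]
 [-0.     0.319  0.948]
 [-1.    -0.    -0.   ]]
```

View pics/top0.png

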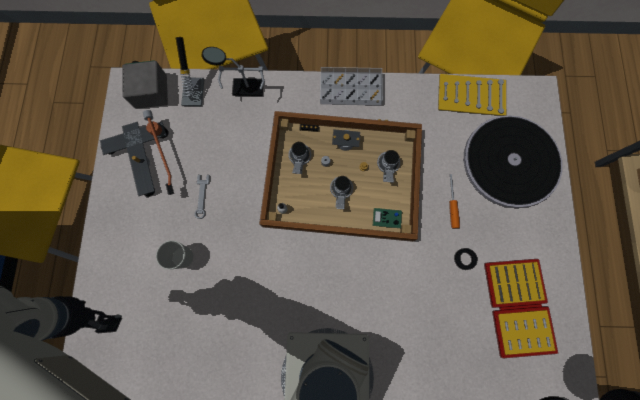

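View pics/side0.png

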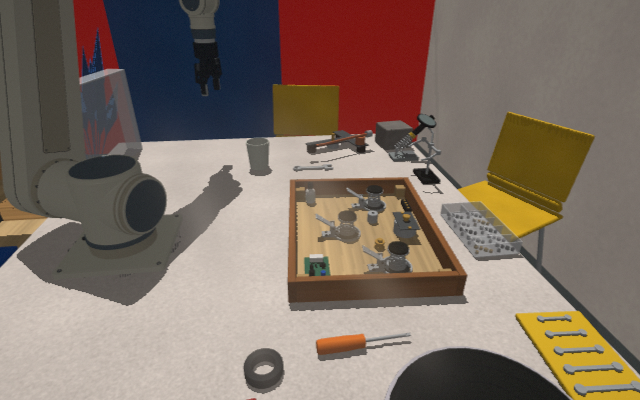

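```bash
cat >> h.py <<'E'
def plinth(pose,P):
    x,y,a=pose;P=np.array(P,float).reshape(-1,3);c,s=np.cos(a),np.sin(a)
    return np.c_[x+c*P[:,0]-s*P[:,1],y+s*P[:,0]+c*P[:,1],P[:,2]]
SEAT=dict(left=(.06,.14),mid=(-.035,0),right=(.06,-.14))
E
python3 - <<'E'
from h import *
from scipy.optimize import least_squares
obs=[]  # cam, u,v, local point
C=[(.18,.23,.055),(.18,-.23,.055),(-.18,-.23,.055),(-.18,.23,.055)]
for uv,P in zip([(276,114),(422,123),(418,240),(262,226)],C): obs.append(('top',*uv,P))
for n,u,v in(('left',296,171),('mid',340,205),('right',389,180)): obs.append(('top',u,v,(SEAT[n][0]-.067,SEAT[n][1],.059)))
for n,u,v in(('left',351,190),('mid',322,217),('right',364,249)): obs.append(('side',u,v,(SEAT[n][0]-.067,SEAT[n][1],.059)))
for n,u,v in(('left',299,149),('mid',342,184),('right',389,157)): obs.append(('top',u,v,(*SEAT[n],.064)))
def res(q): return np.concatenate([proj(c,plinth(q,P))[0]-(u,v) for c,u,v,P in obs])
f=least_squares(res,[.6,-.05,0],loss='soft_l1');print(f.x,res(f.x).reshape(-1,2).round(1).tolist())
np.save('pose.npy',f.x)
for c,box in(('top',(255,105,435,250)),('side',(280,170,460,305))):
    im=cv2.imread(f'pics/{c}0.png');k=4
    x0,y0,x1,y1=box;big=cv2.resize(im[y0:y1,x0:x1],None,fx=k,fy=k,interpolation=cv2.INTER_CUBIC)
    def dr(P,col,closed=True):
        q=((proj(c,plinth(f.x,P))-(x0,y0)+.5)*k).astype(int);cv2.polylines(big,[q],closed,col,1)
    dr(C,(0,255,0));t=np.linspace(0,6.28,40)
    for n,(sx,sy) in SEAT.items():
        dr([(sx+.0235*np.cos(a),sy+.0235*np.sin(a),.064) for a in t],(0,0,255))
        dr([(sx-.067+a,sy+b,.059) for a,b in((-.009,-.01),(-.009,.01),(.009,.01),(.009,-.01))],(255,0,255))
    cv2.imwrite(f'pics/fit_{c}.png',big)
E
```

```text
[ 0.57586701 -0.03702767 -0.06959004] [[-2.2, -2.6], [-0.1, 0.9], [-0.1, -0.0], [-3.2, -0.5], [0.1, -0.2], [0.3, 1.0], [0.9, -0.9], [-1.4, 0.2], [-3.1, 0.0], [2.5, 0.6], [-0.7, 0.1], [0.2, -0.5], [2.3, 0.2]]
```

View pics/fit_top.png

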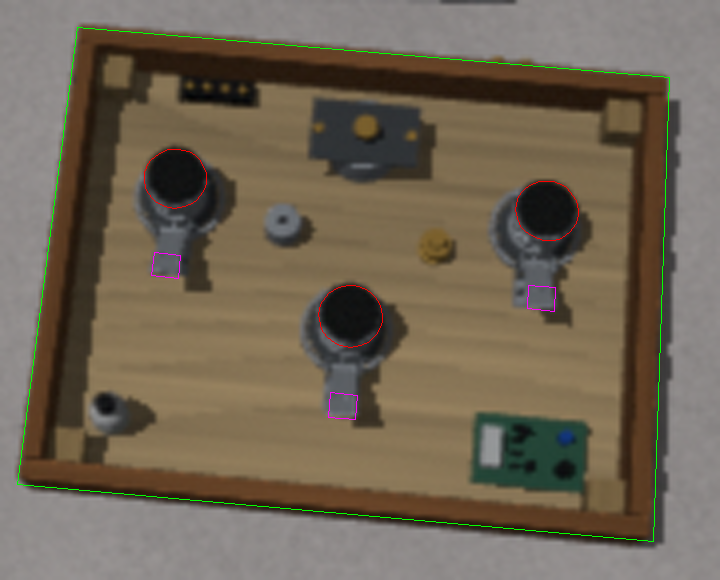

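View pics/fit_side.png

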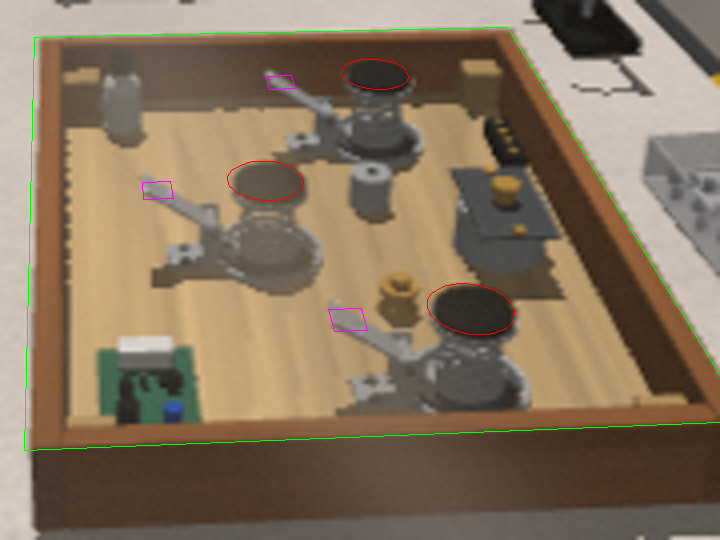

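```bash
cat > t.py <<'E'
from h import *
q=np.load('pose.npy')
def tgt():
    s=r.sense();R=cv2.Rodrigues(np.array(s['ee_rot']))[0];p=np.array(s['tcp_pos'])
    print(round(s['time_s'],2),p.round(4),np.array(s['wrist_force']).round(2),round(s['opening'],4))
    for n,(x,y) in SEAT.items():
        a=plinth(q,(x,y,.064))[0];b=plinth(q,(x-.067,y,.059))[0]
        print(n,a.round(4),((a-p)@R*1000).round(1),'tag',b.round(4),((b-p)@R*1000).round(1))
tgt()
E
python3 t.py
```

```text
0.7 [0.1755 0.5212 0.2313] [-0.64  0.21  0.45] 0.0852
left [0.6455 0.0985 0.064 ] [ 167.3 -580.3 -250.7] tag [0.5786 0.1031 0.059 ] [ 172.3 -515.4 -267.6]
mid [ 0.541  -0.0346  0.064 ] [ 167.3 -523.7 -410.1] tag [ 0.4741 -0.0299  0.059 ] [ 172.3 -458.9 -427. ]
right [ 0.626  -0.1809  0.064 ] [ 167.3 -651.  -521.6] tag [ 0.5591 -0.1762  0.059 ] [ 172.3 -586.1 -538.5]
```

Emit:
jog_arm([
  {"fingers": 0, "y": -40, "z": -17},
  {"fingers": 0, "y": -49, "z": -21},
  {"fingers": 0, "y": -49, "z": -21},
  {"fingers": 0, "y": -49, "z": -21},
  {"fingers": 0, "y": -49, "z": -21},
  {"fingers": 0, "y": -49, "z": -21},
  {"fingers": 0, "y": -49, "z": -21},
  {"fingers": 0, "y": -49, "z": -21},
  {"fingers": 0, "y": -49, "z": -21},
  {"fingers": 0, "y": -49, "z": -21},
  {"fingers": 0, "y": -49, "z": -21},
  {"fingers": 0, "y": -49, "z": -21},
])

```text
validation failed for argument at $.mo...
```

```bash
python3 t.py
```

```text
0.7 [0.1755 0.5212 0.2313] [-0.64  0.21  0.45] 0.0852
left [0.6455 0.0985 0.064 ] [ 167.3 -580.3 -250.7] tag [0.5786 0.1031 0.059 ] [ 172.3 -515.4 -267.6]
mid [ 0.541  -0.0346  0.064 ] [ 167.3 -523.7 -410.1] tag [ 0.4741 -0.0299  0.059 ] [ 172.3 -458.9 -427. ]
right [ 0.626  -0.1809  0.064 ] [ 167.3 -651.  -521.6] tag [ 0.5591 -0.1762  0.059 ] [ 172.3 -586.1 -538.5]
```

Emit:
jog_arm([
  {"fingers": 0, "x": 0, "y": -40, "z": -17, "yaw": 0},
  {"fingers": 0, "x": 0, "y": -49, "z": -21, "yaw": 0},
  {"fingers": 0, "x": 0, "y": -49, "z": -21, "yaw": 0},
  {"fingers": 0, "x": 0, "y": -49, "z": -21, "yaw": 0},
  {"fingers": 0, "x": 0, "y": -49, "z": -21, "yaw": 0},
  {"fingers": 0, "x": 0, "y": -49, "z": -21, "yaw": 0},
  {"fingers": 0, "x": 0, "y": -49, "z": -21, "yaw": 0},
  {"fingers": 0, "x": 0, "y": -49, "z": -21, "yaw": 0},
  {"fingers": 0, "x": 0, "y": -49, "z": -21, "yaw": 0},
  {"fingers": 0, "x": 0, "y": -49, "z": -21, "yaw": 0},
  {"fingers": 0, "x": 0, "y": -49, "z": -21, "yaw": 0},
  {"fingers": 0, "x": 0, "y": -49, "z": -21, "yaw": 0},
])

```text
time_s: 2.2
tcp_pos: [0.6463, 0.1001, 0.2313]
ee_rot: [-0.967, 1.345, 0.967]
wrist_force: [0.4, 1.4, -1.0]
opening: 0.0001
```

```bash
python3 t.py
```

```text
2.2 [0.6463 0.1001 0.2313] [ 0.38  1.44 -1.04] 0.0001
left [0.6455 0.0985 0.064 ] [167.3   0.3  -1.8] tag [0.5786 0.1031 0.059 ] [172.3  65.1 -18.7]
mid [ 0.541  -0.0346  0.064 ] [ 167.3   56.9 -161.3] tag [ 0.4741 -0.0299  0.059 ] [ 172.3  121.7 -178.2]
right [ 0.626  -0.1809  0.064 ] [ 167.3  -70.4 -272.7] tag [ 0.5591 -0.1762  0.059 ] [ 172.3   -5.6 -289.7]
```

Descend to just above the pad (z ≈ 0.074), settle and tare.

Emit:
jog_arm([
  {"fingers": 0, "x": 45, "y": 0, "z": -2, "yaw": 0},
  {"fingers": 0, "x": 45, "y": 0, "z": 0, "yaw": 0},
  {"fingers": 0, "x": 45, "y": 0, "z": 0, "yaw": 0},
  {"fingers": 0, "x": 22, "y": 0, "z": 0, "yaw": 0},
  {"fingers": 0, "x": 0, "y": 0, "z": 0, "yaw": 0},
  {"fingers": 0, "x": 0, "y": 0, "z": 0, "yaw": 0},
  {"fingers": 0, "x": 0, "y": 0, "z": 0, "yaw": 0},
])

```text
time_s: 3.08
tcp_pos: [0.6452, 0.0996, 0.0758]
ee_rot: [-0.968, 1.344, 0.965]
wrist_force: [-0.3, -0.5, -0.0]
opening: 0.0001
```

Emit:
jog_arm([
  {"fingers": 0, "x": 6, "y": 0, "z": 0, "yaw": 0},
  {"fingers": 0, "x": 5, "y": 0, "z": 0, "yaw": 0},
  {"fingers": 0, "x": 4, "y": 0, "z": 0, "yaw": 0},
  {"fingers": 0, "x": 0, "y": 0, "z": 0, "yaw": 0},
  {"fingers": 0, "x": 0, "y": 0, "z": 0, "yaw": 0},
  {"fingers": 0, "x": 0, "y": 0, "z": 0, "yaw": 0},
])

```text
time_s: 3.82
tcp_pos: [0.6445, 0.0996, 0.0595]
ee_rot: [-0.967, 1.345, 0.967]
wrist_force: [-0.9, -0.3, 3.7]
opening: 0.0004
```

Emit:
jog_arm([
  {"fingers": 0, "x": 3, "y": 0, "z": 0, "yaw": 0},
  {"fingers": 0, "x": 0, "y": 0, "z": 0, "yaw": 0},
  {"fingers": 0, "x": 0, "y": 0, "z": 0, "yaw": 0},
  {"fingers": 0, "x": 0, "y": 0, "z": 0, "yaw": 0},
])

```text
time_s: 4.32
tcp_pos: [0.6445, 0.0996, 0.0564]
ee_rot: [-0.967, 1.345, 0.967]
wrist_force: [-0.6, -0.3, 5.8]
opening: -0.0002
```

Emit:
jog_arm([
  {"fingers": 0, "x": 3, "y": 0, "z": 0, "yaw": 0},
  {"fingers": 0, "x": 0, "y": 0, "z": 0, "yaw": 0},
  {"fingers": 0, "x": 0, "y": 0, "z": 0, "yaw": 0},
  {"fingers": 0, "x": 0, "y": 0, "z": 0, "yaw": 0},
])

```text
time_s: 4.82
tcp_pos: [0.6446, 0.0996, 0.0537]
ee_rot: [-0.967, 1.345, 0.966]
wrist_force: [-1.7, -0.1, 7.6]
opening: 0.0001
```

```bash
python3 t.py; python3 -c "
from h import *
cv2.imwrite('pics/press.png',r.capture('side'))"
```

```text
4.83 [0.6446 0.0996 0.0537] [-1.69 -0.06  7.63] 0.0001
left [0.6455 0.0985 0.064 ] [-10.3  -1.2  -0.8] tag [0.5786 0.1031 0.059 ] [ -5.3  63.6 -17.7]
mid [ 0.541  -0.0346  0.064 ] [ -10.4   55.4 -160.2] tag [ 0.4741 -0.0299  0.059 ] [  -5.4  120.2 -177.1]
right [ 0.626  -0.1809  0.064 ] [ -10.3  -71.9 -271.7] tag [ 0.5591 -0.1762  0.059 ] [  -5.4   -7.1 -288.6]
```

Emit:
jog_arm([
  {"fingers": 0, "x": -10, "y": 0, "z": 0, "yaw": 0},
  {"fingers": 0, "x": -20, "y": 0, "z": 0, "yaw": 0},
  {"fingers": 0, "x": -20, "y": 0, "z": 0, "yaw": 0},
  {"fingers": 0, "x": 0, "y": 28, "z": -40, "yaw": 0},
  {"fingers": 0, "x": 0, "y": 29, "z": -40, "yaw": 0},
  {"fingers": 0, "x": 0, "y": 0, "z": -40, "yaw": 0},
  {"fingers": 0, "x": 0, "y": 0, "z": -40, "yaw": 0},
  {"fingers": 0, "x": 27, "y": 0, "z": 0, "yaw": 0},
  {"fingers": 0, "x": 0, "y": 0, "z": 0, "yaw": 0},
  {"fingers": 0, "x": 0, "y": 0, "z": 0, "yaw": 0},
])

```text
time_s: 6.12
tcp_pos: [0.5396, -0.0336, 0.0767]
ee_rot: [-0.967, 1.345, 0.967]
wrist_force: [-0.6, 0.6, 0.2]
opening: -0.0
```

```bash
python3 t.py
```

```text
6.12 [ 0.5396 -0.0336  0.0767] [-0.55  0.55  0.16] -0.0
left [0.6455 0.0985 0.064 ] [ 12.7 -58.2 158.9] tag [0.5786 0.1031 0.059 ] [ 17.7   6.6 142.1]
mid [ 0.541  -0.0346  0.064 ] [12.7 -1.6 -0.5] tag [ 0.4741 -0.0299  0.059 ] [ 17.7  63.3 -17.4]
right [ 0.626  -0.1809  0.064 ] [  12.7 -128.8 -112. ] tag [ 0.5591 -0.1762  0.059 ] [  17.7  -63.9 -128.9]
```

Emit:
jog_arm([
  {"fingers": 0, "x": 7, "y": -2, "z": 0, "yaw": 0},
  {"fingers": 0, "x": 5, "y": 0, "z": 0, "yaw": 0},
  {"fingers": 0, "x": 5, "y": 0, "z": 0, "yaw": 0},
  {"fingers": 0, "x": 0, "y": 0, "z": 0, "yaw": 0},
  {"fingers": 0, "x": 0, "y": 0, "z": 0, "yaw": 0},
  {"fingers": 0, "x": 0, "y": 0, "z": 0, "yaw": 0},
])

```text
time_s: 6.88
tcp_pos: [0.5416, -0.0343, 0.0597]
ee_rot: [-0.967, 1.344, 0.967]
wrist_force: [-0.8, 2.3, 5.9]
opening: -0.0003
```

Emit:
jog_arm([
  {"fingers": 0, "x": 3, "y": 0, "z": 0, "yaw": 0},
  {"fingers": 0, "x": 0, "y": 0, "z": 0, "yaw": 0},
  {"fingers": 0, "x": 0, "y": 0, "z": 0, "yaw": 0},
  {"fingers": 0, "x": 0, "y": 0, "z": 0, "yaw": 0},
])

```text
time_s: 7.38
tcp_pos: [0.5416, -0.0343, 0.057]
ee_rot: [-0.967, 1.344, 0.966]
wrist_force: [-0.6, 2.2, 9.3]
opening: 0.0
```

Emit:
jog_arm([
  {"fingers": 0, "x": 3, "y": 0, "z": 0, "yaw": 0},
  {"fingers": 0, "x": 0, "y": 0, "z": 0, "yaw": 0},
  {"fingers": 0, "x": 0, "y": 0, "z": 0, "yaw": 0},
  {"fingers": 0, "x": 0, "y": 0, "z": 0, "yaw": 0},
])

```text
time_s: 7.88
tcp_pos: [0.5416, -0.0343, 0.0543]
ee_rot: [-0.967, 1.344, 0.966]
wrist_force: [-2.3, 1.5, 12.0]
opening: 0.0
```

Emit:
jog_arm([
  {"fingers": 0, "x": -10, "y": 0, "z": 0, "yaw": 0},
  {"fingers": 0, "x": -20, "y": 0, "z": 0, "yaw": 0},
  {"fingers": 0, "x": -20, "y": 0, "z": 0, "yaw": 0},
  {"fingers": 0, "x": 0, "y": -32, "z": -28, "yaw": 0},
  {"fingers": 0, "x": 0, "y": -32, "z": -28, "yaw": 0},
  {"fingers": 0, "x": 0, "y": -32, "z": -28, "yaw": 0},
  {"fingers": 0, "x": 0, "y": -32, "z": -28, "yaw": 0},
  {"fingers": 0, "x": 27, "y": 0, "z": 0, "yaw": 0},
  {"fingers": 0, "x": 0, "y": 0, "z": 0, "yaw": 0},
  {"fingers": 0, "x": 0, "y": 0, "z": 0, "yaw": 0},
])

```text
time_s: 9.12
tcp_pos: [0.6268, -0.1812, 0.0769]
ee_rot: [-0.967, 1.345, 0.967]
wrist_force: [-0.6, 0.2, 1.2]
opening: 0.0002
```

```bash
python3 t.py
```

```text
9.12 [ 0.6268 -0.1812  0.0769] [-0.63  0.17  1.16] 0.0002
left [0.6455 0.0985 0.064 ] [ 12.9  71.4 271. ] tag [0.5786 0.1031 0.059 ] [ 17.9 136.3 254.1]
mid [ 0.541  -0.0346  0.064 ] [ 12.9 128.1 111.6] tag [ 0.4741 -0.0299  0.059 ] [ 17.9 192.9  94.7]
right [ 0.626  -0.1809  0.064 ] [12.9  0.8  0.1] tag [ 0.5591 -0.1762  0.059 ] [ 17.9  65.7 -16.8]
```

Middle is firm (≈1.25 N/mm against 0.75 at the left). Now the right.

Emit:
jog_arm([
  {"fingers": 0, "x": 7, "y": 1, "z": 0, "yaw": 0},
  {"fingers": 0, "x": 5, "y": 0, "z": 0, "yaw": 0},
  {"fingers": 0, "x": 5, "y": 0, "z": 0, "yaw": 0},
  {"fingers": 0, "x": 0, "y": 0, "z": 0, "yaw": 0},
  {"fingers": 0, "x": 0, "y": 0, "z": 0, "yaw": 0},
  {"fingers": 0, "x": 0, "y": 0, "z": 0, "yaw": 0},
])

```text
time_s: 9.88
tcp_pos: [0.626, -0.1812, 0.0595]
ee_rot: [-0.967, 1.345, 0.967]
wrist_force: [-0.5, 2.5, 1.7]
opening: -0.0
```

Emit:
jog_arm([
  {"fingers": 0, "x": 3, "y": 0, "z": 0, "yaw": 0},
  {"fingers": 0, "x": 0, "y": 0, "z": 0, "yaw": 0},
  {"fingers": 0, "x": 0, "y": 0, "z": 0, "yaw": 0},
  {"fingers": 0, "x": 0, "y": 0, "z": 0, "yaw": 0},
])

```text
time_s: 10.38
tcp_pos: [0.626, -0.1813, 0.0564]
ee_rot: [-0.967, 1.345, 0.966]
wrist_force: [0.0, 0.9, 3.9]
opening: -0.0002
```

Emit:
jog_arm([
  {"fingers": 0, "x": 3, "y": 0, "z": 0, "yaw": 0},
  {"fingers": 0, "x": 0, "y": 0, "z": 0, "yaw": 0},
  {"fingers": 0, "x": 0, "y": 0, "z": 0, "yaw": 0},
  {"fingers": 0, "x": 0, "y": 0, "z": 0, "yaw": 0},
])

```text
time_s: 10.88
tcp_pos: [0.626, -0.1813, 0.0534]
ee_rot: [-0.967, 1.345, 0.966]
wrist_force: [1.3, 0.8, 5.0]
opening: -0.0001
```

Emit:
jog_arm([
  {"fingers": 0, "x": -10, "y": 0, "z": 0, "yaw": 0},
  {"fingers": 0, "x": -20, "y": 0, "z": 0, "yaw": 0},
  {"fingers": 0, "x": -20, "y": 0, "z": 0, "yaw": 0},
  {"fingers": 0, "x": 0, "y": 35, "z": -9, "yaw": 0},
  {"fingers": 0, "x": 0, "y": 34, "z": -9, "yaw": 0},
  {"fingers": 0, "x": 20, "y": 0, "z": 0, "yaw": 0},
  {"fingers": 0, "x": 5, "y": 0, "z": 0, "yaw": 0},
  {"fingers": 0, "x": 0, "y": 0, "z": 0, "yaw": 0},
  {"fingers": 0, "x": 0, "y": 0, "z": 0, "yaw": 0},
])

```text
time_s: 12.0
tcp_pos: [0.5552, -0.1764, 0.0786]
ee_rot: [-0.967, 1.345, 0.967]
wrist_force: [0.3, -0.0, 0.4]
opening: 0.0003
```

```bash
python3 t.py; python3 - <<'E'
from h import *
a=r.capture('side')[180:300,280:440];b=r.capture('top')[120:220,320:440]
cv2.imwrite('pics/tag.png',np.hstack([cv2.resize(a,(440,330),interpolation=2),cv2.resize(b,(360,330),interpolation=2)]))
E
```

```text
12.0 [ 0.5552 -0.1764  0.0786] [ 0.29 -0.02  0.43] 0.0003
left [0.6455 0.0985 0.064 ] [ 14.6   2.2 289.3] tag [0.5786 0.1031 0.059 ] [ 19.6  67.  272.4]
mid [ 0.541  -0.0346  0.064 ] [ 14.6  58.8 129.8] tag [ 0.4741 -0.0299  0.059 ] [ 19.6 123.6 112.9]
right [ 0.626  -0.1809  0.064 ] [ 14.6 -68.5  18.3] tag [ 0.5591 -0.1762  0.059 ] [19.6 -3.7  1.4]
```

View pics/tag.png

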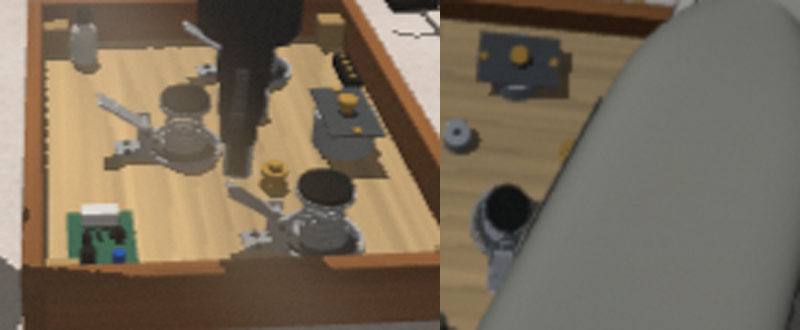

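The side view shows the fingertips (crop 238,175) right above the right tag's pad (crop 238,187), and the other two tags up. Pushing down.

Emit:
jog_arm([
  {"fingers": 0, "x": 8, "y": 0, "z": 0, "yaw": 0},
  {"fingers": 0, "x": 8, "y": 0, "z": 0, "yaw": 0},
  {"fingers": 0, "x": 6, "y": 0, "z": 0, "yaw": 0},
  {"fingers": 0, "x": 5, "y": 0, "z": 0, "yaw": 0},
  {"fingers": 0, "x": 5, "y": 0, "z": 0, "yaw": 0},
  {"fingers": 0, "x": 4, "y": 0, "z": 0, "yaw": 0},
  {"fingers": 0, "x": 0, "y": 0, "z": 0, "yaw": 0},
  {"fingers": 0, "x": 0, "y": 0, "z": 0, "yaw": 0},
])

```text
time_s: 13.1
tcp_pos: [0.5549, -0.1762, 0.0422]
ee_rot: [-0.967, 1.345, 0.967]
wrist_force: [-0.3, -0.7, 0.3]
opening: -0.0004
```

Emit:
jog_arm([
  {"fingers": 0, "x": 2, "y": 0, "z": 0, "yaw": 0},
  {"fingers": 0, "x": 2, "y": 0, "z": 0, "yaw": 0},
  {"fingers": 0, "x": 0, "y": 0, "z": 0, "yaw": 0},
])

```text
time_s: 13.48
tcp_pos: [0.5547, -0.1763, 0.0387]
ee_rot: [-0.967, 1.346, 0.966]
wrist_force: [-2.8, 0.2, 7.2]
opening: 0.0
```

Emit:
jog_arm([
  {"fingers": 0, "x": 2, "y": 0, "z": 0, "yaw": 0},
  {"fingers": 0, "x": 0, "y": 0, "z": 0, "yaw": 0},
  {"fingers": 0, "x": 0, "y": 0, "z": 0, "yaw": 0},
])

```text
time_s: 13.85
tcp_pos: [0.5547, -0.1764, 0.038]
ee_rot: [-0.968, 1.345, 0.965]
wrist_force: [-6.8, 1.9, 19.7]
opening: 0.0
```

```bash
python3 t.py; python3 - <<'E'
from h import *
a=r.capture('side')[180:300,280:440]
cv2.imwrite('pics/tag2.png',cv2.resize(a,(640,480),interpolation=2))
E
```

```text
13.85 [ 0.5547 -0.1764  0.038 ] [-6.76  1.94 19.74] 0.0
left [0.6455 0.0985 0.064 ] [-26.1   1.7 289.4] tag [0.5786 0.1031 0.059 ] [-21.2  66.5 272.5]
mid [ 0.541  -0.0346  0.064 ] [-26.1  58.2 129.9] tag [ 0.4741 -0.0299  0.059 ] [-21.2 123.1 113. ]
right [ 0.626  -0.1809  0.064 ] [-25.9 -69.   18.5] tag [ 0.5591 -0.1762  0.059 ] [-21.   -4.2   1.6]
```

View pics/tag2.png

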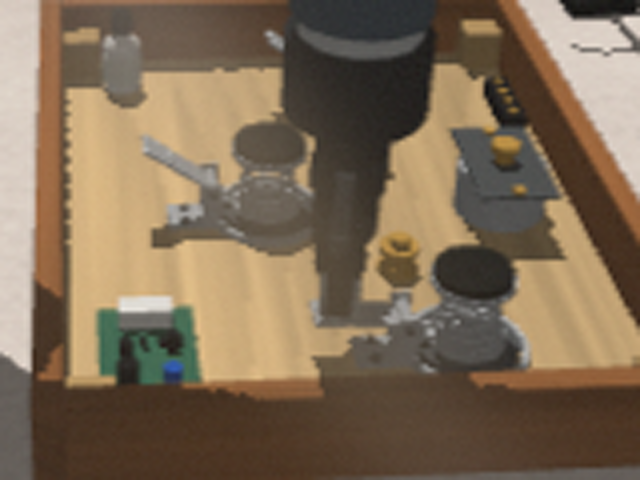

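The tag is level under the fingertip (crop 340,318), and the force rose sharply at 38 mm, so it is at its stop. Now retreat upwards.

Emit:
jog_arm([
  {"fingers": 0, "x": -10, "y": 0, "z": 0, "yaw": 0},
  {"fingers": 0, "x": -30, "y": 0, "z": 0, "yaw": 0},
  {"fingers": 0, "x": -45, "y": 0, "z": 0, "yaw": 0},
  {"fingers": 0, "x": -45, "y": 0, "z": 0, "yaw": 0},
  {"fingers": 0, "x": -45, "y": 0, "z": 0, "yaw": 0},
  {"fingers": 0, "x": 0, "y": 45, "z": 0, "yaw": 0},
  {"fingers": 0, "x": 0, "y": 45, "z": 0, "yaw": 0},
  {"fingers": 0, "x": 0, "y": 0, "z": 0, "yaw": 0},
  {"fingers": 0, "x": 0, "y": 0, "z": 0, "yaw": 0},
])

```text
time_s: 15.02
tcp_pos: [0.47, -0.1478, 0.2117]
ee_rot: [-0.967, 1.345, 0.966]
wrist_force: [0.4, 0.5, -1.1]
opening: 0.0002
```

```bash
python3 t.py; python3 - <<'E'
from h import *
a=r.capture('side')[170:305,280:460]
cv2.imwrite('pics/end.png',cv2.resize(a,(720,540),interpolation=2))
E
```

```text
15.03 [ 0.47   -0.1478  0.2117] [ 0.36  0.46 -1.05] 0.0002
left [0.6455 0.0985 0.064 ] [147.8 -87.5 289.4] tag [0.5786 0.1031 0.059 ] [152.7 -22.7 272.4]
mid [ 0.541  -0.0346  0.064 ] [147.7 -31.  129.9] tag [ 0.4741 -0.0299  0.059 ] [152.6  33.9 113. ]
right [ 0.626  -0.1809  0.064 ] [ 147.9 -158.3   18.4] tag [ 0.5591 -0.1762  0.059 ] [152.8 -93.4   1.5]
```

View pics/end.png

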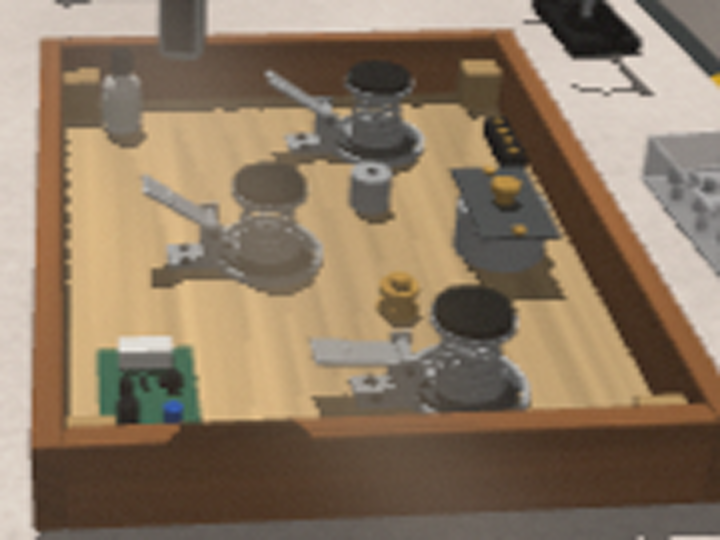

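The right tag lies level (crop 355,352) and the left and middle tags are up. All the pads have sprung back, and the oil bottle, counterweight and pulley haven't moved.

```bash
python3 -c "
from cell import r
print(r.close_job())"
```

```text
the job is handed in; nothing more can be done
None
```

I pressed the three pads from left to right, found the right mount the softest, and pushed its release tag right down. I handed the job in at about 15 s of the 51 s allowed; it reports no verdict.

| Mount | Pressed about | Force there | Stiffness | Sink at 6 N (estimated) |
|---|---|---|---|---|
| Left | 10 mm | 7.6 N | 0.75 N/mm | 8 mm |
| Middle | 10 mm | 12 N | 1.25 N/mm | 5 mm |
| Right | 10.5 mm | 5 N | 0.47 N/mm | 13 mm |

- **Tag:** I pushed the right tag until the force rose to about 20 N with the fingertips 38 mm above the table, which is its stop.
- **Last picture:** The right tag lies level and the other two tags are up. The pads have sprung back and the mounts are in their seats. The oil bottle, counterweight and pulley are in place, and the arm is clear of everything.
- **Not checked:** I did not look again at the cup, tape, spanner and driver, but the arm touched nothing near them. Partway down the tag, at 42 mm, one force reading was only 0.3 N; the later readings showed firm contact.

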